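# Seat a label holder behind the spice rack's lip and hold it home

### The job

First press the spice rack's red lever down until it clicks and stays down by itself, which opens the clamp behind the front lip. Then take the label holder out of its wooden stand, push it down behind the lip in the slot in front of the red-capped jar until it is fully home against its sprung seat, and finish while still holding it pressed home there, with the lever still down, so that I can then release the clamp onto it. Do not shove or tip the two jars on the rack.

Things in the scene. Friction and masses are not known exactly. Their poses are not given: they have to be found in the camera images.
- rack: Fixed low wooden spice rack, 236 mm long, deck 45 mm high. Origin at worktop height midway between its two label slots; x to its back, y along its front to the left, z up. Aluminium lip in front, 5 mm thick, inner face at x = -4.5 mm, 45 mm high plus a flared-out edge up to 53 mm. Jars stand 80 mm behind the slots' centre line.
- slot_left (a point): Home of the holder in the left slot (rack y = +55 mm, x = 0), 20 mm above the worktop: the middle of its lower edge comes here when fully home. Axes as the rack's. The slot opens upward behind the lip, 88 mm long in y, mouth 45 mm above the worktop. A dark steel jaw leaves only 1.5 mm of it free while the lever is up; with the lever down it is 9 mm wide (x -4.5 to +4.5 mm).
- slot_right (a point): The same for the right slot (rack y = -55 mm).
- seat_left (a joint): Sprung black rubber strip in the floor of the left slot, 82 mm long, top 25 mm above the worktop when free. Value: how far it is pushed down, 0 free to 0.005 m at its solid stop (fully home). It resists with about 3 N at first, 7 N at the stop, and pushes the holder up again if let go.
- seat_right (a joint): The same in the right slot.
- lever (a joint): Sprung lever at the rack's right end, hinge 55 mm above the worktop at rack x = 22, y = -146 mm, arm towards the robot. 0: up, 0.35 rad above level; 0.6 rad: fully down, 0.25 rad below level. Resists at its pad with 1 N, from 0.28 rad about 6 N; past about 0.45 rad it clicks over, runs to 0.6 and stays; let go sooner, it springs up. Going down it opens the jaw.
- lever_pad (a point): Middle of the top of the lever's red finger pad (36 mm along the arm, 30 mm wide, 10 mm thick), 60 mm from the hinge; about 80 mm above the worktop with the lever up, about 45 mm with it down. It moves with the lever.
- holder: Loose label holder, 50 g: an upright white plate 5 mm thick (x), 80 mm long (y), 60 mm high with a blank card on both faces, and on top a blue grip bar 12 mm thick, 44 mm long, from 52 to 84 mm above the lower edge. Either face may look forward. Origin: middle of its lower edge; z up. It starts standing in the stand.
- holder_grip (a point): Centre of the holder's blue grip bar, 68 mm above the holder's lower edge; axes as the holder's (x through the 12 mm thickness, y along the bar).
- stand: Fixed wooden block, 50 x 110 x 30 mm, origin in the middle of its underside, long side along its y. The holder stands in a slot in its top, 7 mm wide and 22 mm deep, and lifts straight out.
- jar_red: Loose spice jar with a red cap, 45 mm across, 106 mm tall, origin in the middle of its underside, on the rack's deck behind the left or the right slot. The holder belongs in the slot in front of it.
- jar_white: Loose spice jar with a white cap, 46 mm across, 97 mm tall, origin in the middle of its underside, behind the other slot.
Not all that is in view belongs to the job. Of the things that look like the holder, the middle-sized one is meant.

How it is judged:
On the way:
1. the lever is latched down and stays down with the fingers off it (value of joint lever above 0.5 rad and contact force between the fingers and rack below 0.3 N), for 0.2 s.
At the end, for the whole second after the job is handed in: Lever latched (over 0.5 rad); holder upright and at rest in the slot before the red-capped jar: within 4 mm across, 8 mm along, 0.12 rad of vertical, 0.08 rad of the slot, lower edge within 3 mm of home, seat pressed down over 4 of 5 mm, fingers bearing on it with over 2 N (value of joint lever above 0.5 rad and x of holder in the frame of rack between -0.004 and 0.004 m and z of holder in the frame of rack below 0.023 m and ((y of holder in the frame of rack between 0.047 and 0.063 m and value of joint seat_left above 0.004 m) or (y of holder in the frame of rack between -0.063 and -0.047 m and value of joint seat_right above 0.004 m)) and horizontal distance between holder and jar_red below 0.105 m and angle between holder's own z axis and vertical below 0.12 rad and angle between the y axis of holder and the y axis of rack, either way round below 0.08 rad and contact force between the fingers and holder above 2 N and linear speed of holder below 0.02 m/s); the arm keeps its last pose, push and grip.
It fails at once if the red-capped jar is shoved or tipped (moved over 20 mm or tilted over 0.3 rad) (distance of jar_red from where it was at the start of the episode above 0.02 m or angle between jar_red's own z axis and vertical above 0.3 rad).
It fails at once if the white-capped jar is shoved or tipped (moved over 20 mm or tilted over 0.3 rad) (distance of jar_white from where it was at the start of the episode above 0.02 m or angle between jar_white's own z axis and vertical above 0.3 rad).
It also fails if it takes over 48 s, if anything falls off the work surface, if the arm or the gripper's body presses on something with over 40 N, if the wrist force passes 120 N, or if a joint passes its speed limit or range.

### The arm

A 7-joint arm with a two-finger parallel gripper is mounted at the origin on a cart in front of the work surface, level with it; the furniture and walls round the work are solid. World frame = base frame: x ahead of the robot, y to its left, z up, the work surface at z = 0. Lengths are in m, angles in rad, forces in N, time in s.
With the tool pointing down it reaches from about 0.425 to 0.925 m from the base axis. Payload 6.8 kg.
Tool frame: the origin (TCP) lies between the finger pads; the fingertips stand r.tip_reach ahead of it and the grasp point (between the pads) lies 11 mm behind it (r.tip_reach is the distance from the TCP to the fingertips, in m); z points along the fingers, y is the direction in which the jaws open and shut (so a half turn about z gives the same grasp; the last joint's range is limited). The gripper opens to 85 mm and grips with 20 to 120 N. Pads are 22 mm wide; open, the fingers measure 114 mm over their backs; the gripper's body (76 mm by 85 mm) begins 54 mm behind the grasp point. The pads swing forward as they close: fully open they stand 13 mm farther back than shut.
Start: joints at [1.1, 0.477, 0.022, 1.555, -0.011, 1.109, -0.083], TCP at [0.24, -0.631, 0.206] pointing down, gripper open.
Joint ranges: [-2.96, 2.96], [-0.34, 2.1], [-1.41, 1.46], [0.24, 2.44], [-1.37, 4.51], [0.17, 1.92], [-2.96, 2.96]. Speed limits (rad/s): [2.39, 2.39, 3.14, 3.14, 3.14, 3.14, 3.14].

### API

Orientations are given as a rotation vector (axis times angle).
In Python, from bench import r, eyes, spotter gives the robot as it stands.
- The arm moves only by the tool carry_out, never from a script. Its argument "series" is text: rows parted by semicolons, each of 5 numbers parted by spaces: the shift along the tool's x, y, z in cm, then the turn about the tool's z in rad, then the opening, from 0 (shut) to 1 (fully open). In form: x y z yaw gripper; .... A call has 1 to 8 rows; each row shifts and turns the commanded pose from where the row before left it, along the tool's axes as they then stand; what a row does not reach is not made up. A row lasts 1/8 s, in which the tool goes at most 62.5 mm and 10.7 degrees, less where a joint would pass 70% of its speed; a pose out of reach is approached as far as the arm can. A call with a gripper value outside its range is refused whole. The fingers move at their own pace and stop on an object; "grip_force" is the grip in N (left out, the last holds). Time passes only in rows, so rows that do not move let the fingers close. It gives the time, the measured TCP pose, the force and the opening at its end, in the units of the state.
- r.get_obs(): the state, without advancing time (a new reading comes with each control period).
- eyes.grab_frame(name): name is "scene" or "top" or "wrist"; returns a dict with "color" (384x512x3 uint8, blue, green, red), "intrinsics" (3x3 intrinsics, pixels), "D" ([k1, k2, p1, p2, k3] as OpenCV has them; the pictures are not rectified), "R" (3x3) and "t" (3): a world point X has camera coordinates R X + t; the wrist camera has in their place "T_tool_cam" (4x4, takes a point from camera to tool coordinates, whose origin is the TCP and whose axes are the flange's). Camera axes: x right, y down, z forward; pixel columns grow to the right and rows downward; lengths in m; the calibration is good to about 2 mm. A picture is of the moment at which its call begins: read the wrist's pose just before it. There is no depth.
- r.hand_in(): hands the job in, once; it reports no verdict.
Trained networks look in a picture, given as the dict that the camera call returned (one of the last four; its "shot" number tells which), for a name from the list of things; names that differ only in an ending like _2 or _b are one class to them, and where a whole thing is asked for, a point or a joint stands for the part that bears it (a point fixed in the world has none). Each returns a list of dicts, best first, with "confidence" (0 to 1); they miss things now and then, are a little off and sometimes report something else, mostly with a low value. They report only what shows in the picture. A call takes as long as a camera call. They do not tell look-alikes from the thing itself.
- spotter.search_frame(picture, query): "uv" ([column, row] in pixels, amid what is visible of it).
- spotter.trace(picture, query): "pixels" (384x512 bool, what is visible of it) and "uv" ([column, row] in pixels, amid what is visible of it).
- spotter.mark_of(picture, query): "uv" ([column, row] in pixels: a listed point, or the origin of a listed thing).
The state is a dict: "clock": time; "joints": joint angles; "qvel": joint speeds; "tau": joint torques, N m; "tcp_pos": TCP position; "orientation": TCP orientation; "contact_force": force on the tool from outside, world axes, zero at the start; "moment": the same for the moment, N m; "grip_width": finger opening in m.
Only numpy, scipy, OpenCV 4.12 (cv2) and the standard library are available. Lean on these libraries where they do the work, as an engineer would, in place of code of your own. Each camera call takes 0.05 s, during which the arm holds its last target.

## Working session

There is one attempt and no reset: what is moved stays moved. The work goes in short steps, Python scripts to look and compute and a tool call to move; the robot and the scene stay as the last step left them, time stands still between calls to the robot, and variables do not carry over. Pictures are saved under pics/ and viewed, and the job is handed in when it is done.

Besides the shell and the picture viewer there is one more tool, called after "Emit:" by a JSON object that holds its "op" and its "data", one argument or row to a line. carry_out: Moves the arm, as the interface text tells. Its arguments: {"type":"object","properties":{"series":{"type":"string"},"grip_force":{"type":"number"}},"required":["series"]}

```bash
ls; mkdir -p pics; cat > h.py <<'E'
import numpy as np, cv2
from bench import r, eyes, spotter
from scipy.spatial.transform import Rotation as Ro
def pix2ray(p,uv):
    u=cv2.undistortPoints(np.array([[uv]],float),np.array(p["intrinsics"]),np.array(p["D"]))[0,0]
    d=np.array([u[0],u[1],1.]);R=np.array(p["R"]);t=np.array(p["t"])
    return -R.T@t, R.T@d
def atz(p,uv,z):
    o,d=pix2ray(p,uv); return o+d*(z-o[2])/d[2]
def proj(p,X):
    R=np.array(p["R"]);t=np.array(p["t"])
    return cv2.projectPoints(np.array(X,float).reshape(-1,3),cv2.Rodrigues(R)[0],t,np.array(p["intrinsics"]),np.array(p["D"]))[0].reshape(-1,2)
def wristcam(p,o):
    T=np.eye(4);T[:3,:3]=Ro.from_rotvec(o["orientation"]).as_matrix();T[:3,3]=o["tcp_pos"]
    C=np.linalg.inv(T@np.array(p["T_tool_cam"])); p["R"]=C[:3,:3];p["t"]=C[:3,3];return p
def tri(ps,uvs):
    A=np.zeros((3,3));b=np.zeros(3)
    for p,uv in zip(ps,uvs):
        o,d=pix2ray(p,uv);d/=np.linalg.norm(d);M=np.eye(3)-np.outer(d,d);A+=M;b+=M@o
    return np.linalg.solve(A,b)
E
python3 - <<'E'
from h import *
o=r.get_obs();print(o,r.tip_reach)
for n in ["scene","top"]:
    p=eyes.grab_frame(n);cv2.imwrite(f"pics/{n}0.png",cv2.resize(p["color"],None,fx=1.5,fy=1.5))
    print(n,p["shot"])
    for q in ["rack","slot_left","slot_right","lever_pad","holder","holder_grip","stand","jar_red","jar_white"]:
        try: print(q,[(np.round(x["uv"],1).tolist(),round(x["confidence"],2)) for x in spotter.mark_of(p,q)])
        except Exception as e: print(q,e)
E
```

```text
pics
{'clock': 0.0, 'joints': array([ 1.09986073,  0.47779334,  0.02233868,  1.55645671, -0.01148724,
        1.10932425, -0.08312142]), 'qvel': array([-0.00150077,  0.00111984,  0.00118935,  0.00022581,  0.00128713,
        0.00016647,  0.00038441]), 'tau': array([-1.07191849e-03, -5.96456337e+01,  1.60824582e+00, -2.81195515e+01,
        1.26471158e-02,  9.28353227e-03, -5.32367289e-05]), 'tcp_pos': array([ 0.23932377, -0.63045452,  0.20522808]), 'orientation': array([-3.08827273e+00, -5.66507016e-01,  7.53215878e-04]), 'contact_force': array([-0.16007091,  0.48881412,  0.06197748]), 'moment': array([ 0.01915113,  0.01906154, -0.06360124]), 'grip_width': 0.08545338736019717} 0.008
scene 1
rack [([278.8, 176.9], 0.8), ([242.4, 258.0], 0.69), ([266.0, 149.7], 0.53)]
slot_left [([269.9, 184.2], 0.79)]
slot_right [([287.1, 164.3], 0.76), ([267.0, 147.9], 0.44)]
lever_pad [([241.3, 260.7], 0.7), ([313.5, 137.3], 0.48)]
holder [([198.0, 295.9], 0.87), ([243.5, 260.8], 0.74), ([296.0, 262.4], 0.53)]
holder_grip [([191.9, 275.5], 0.78), ([240.6, 238.8], 0.69), ([294.9, 249.3], 0.52)]
stand [([240.8, 261.1], 0.81)]
jar_red [([245.9, 165.8], 0.91)]
jar_white [([265.7, 149.2], 0.58)]
top 2
rack [([312.9, 165.7], 0.64), ([333.5, 167.7], 0.41), ([373.2, 172.5], 0.29)]
slot_left [([292.4, 166.9], 0.8)]
slot_right [([332.3, 165.9], 0.78), ([206.4, 207.1], 0.67)]
lever_pad [([374.4, 172.3], 0.47)]
holder [([154.6, 198.8], 0.93), ([206.0, 204.5], 0.69), ([234.6, 245.9], 0.58)]
holder_grip [([145.0, 194.0], 0.72), ([202.1, 203.7], 0.66), ([234.6, 245.0], 0.65)]
stand [([207.1, 206.3], 0.9)]
jar_red [([295.0, 136.6], 0.94)]
jar_white [([333.1, 134.1], 0.9), ([204.2, 204.8], 0.18)]
```

View pics/scene0.png

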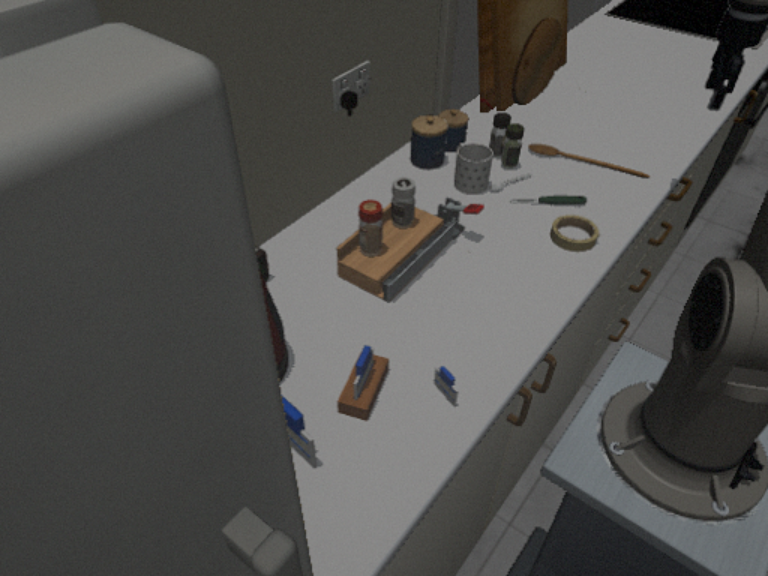

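View pics/top0.png

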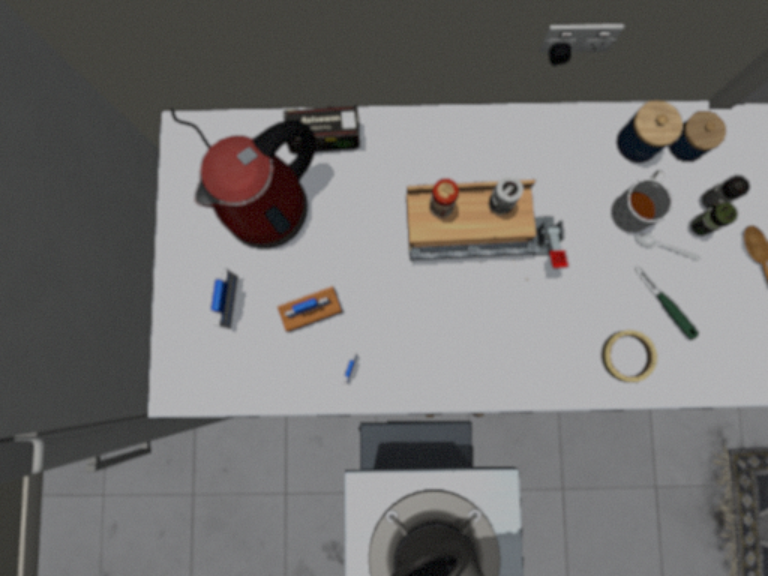

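The look-alikes are (top view, original pixels) the big one at (152,198), the one in the wooden stand at (206,205), and the small one at (234,246). The one in the stand is the middle-sized one and the description puts it in the stand. The red-capped jar is at top (295,130), behind the left slot. Next I triangulate and confirm with a crop.

```bash
python3 - <<'E'
from h import *
P={};
for n in ["scene","top"]: P[n]=eyes.grab_frame(n)
s,t=P["scene"],P["top"]
print("cams",[(-np.array(p["R"]).T@np.array(p["t"])).round(3) for p in (s,t)])
def f(q,i,j):
    a=spotter.mark_of(s,q);b=spotter.mark_of(t,q)
    for x in a[:3]:
        for y in b[:3]:
            X=tri([s,t],[x["uv"],y["uv"]]);e=[np.linalg.norm(proj(p,X)[0]-u["uv"]) for p,u in((s,x),(t,y))]
            if max(e)<4: print(q,X.round(4),np.round(e,1),np.round(x["uv"],1),np.round(y["uv"],1))
for q in ["slot_left","slot_right","lever_pad","holder","holder_grip","stand","jar_red","jar_white","rack"]: f(q,0,0)
# top at known heights
for q,z in [("slot_left",.02),("slot_right",.02),("lever_pad",.08),("holder_grip",.076),("stand",0),("jar_red",.045),("jar_white",.045)]:
    print(q,"@z",z,[atz(t,x["uv"],z).round(4).tolist() for x in spotter.mark_of(t,q)])
c=t["color"]
cv2.imwrite("pics/topc.png",np.hstack([cv2.resize(c[175:275,130:260],None,fx=3,fy=3,interpolation=2)[:300],cv2.resize(c[110:190,262:392],None,fx=3,fy=3.75,interpolation=2)]))
c=s["color"]
cv2.imwrite("pics/scenec.png",np.hstack([cv2.resize(c[215:315,185:315],None,fx=3,fy=3,interpolation=2),cv2.resize(c[110:210,215:345],None,fx=3,fy=3,interpolation=2)]))
E
```

```text
cams [array([0.056, 0.688, 0.826]), array([0.328, 0.065, 1.108])]
slot_left [ 0.5433 -0.0259  0.0292] [1.7 1.8] [268.1 182.5] [293.9 170.8]
slot_right [ 0.5512 -0.1446  0.0097] [0.1 0.1] [289.9 166.1] [334.1 167.2]
lever_pad [ 0.5208 -0.2315  0.0826] [0.4 0.5] [315.4 137.5] [372.4 172.6]
holder [ 0.4653  0.3611 -0.0056] [2.6 2.1] [200.9 296.6] [157.  199.1]
holder [0.3377 0.1452 0.0073] [0.2 0.2] [295.7 260.9] [233.1 244.4]
holder [ 0.4539  0.217  -0.0159] [0.5 0.4] [241.6 261.4] [208.4 204. ]
holder_grip [0.4499 0.224  0.0665] [1.3 1.2] [238.8 243.1] [202.4 203.6]
holder_grip [0.3401 0.1298 0.0323] [0.4 0.3] [298.6 250.2] [238.3 243.8]
holder_grip [0.4677 0.3673 0.0883] [0.3 0.2] [192.1 274. ] [146.3 195.7]
jar_white [ 0.6475 -0.1478  0.0194] [1.5 1.7] [267.4 151.6] [333.4 132. ]
rack [ 0.5502 -0.0854  0.0056] [0.9 1. ] [278.3 177. ] [313.6 169. ]
slot_left @z 0.02 [[0.5407, -0.0289, 0.02]]
slot_right @z 0.02 [[0.5489, -0.1428, 0.02]]
lever_pad @z 0.08 [[0.5201, -0.2327, 0.08]]
holder_grip @z 0.076 [[0.4699, 0.3713, 0.076], [0.446, 0.221, 0.076], [0.3388, 0.1268, 0.076]]
stand @z 0 [[0.4508, 0.2254, 0.0]]
jar_red @z 0.045 [[0.6313, -0.0379, 0.045]]
jar_white @z 0.045 [[0.6443, -0.1409, 0.045]]
```

View pics/topc.png

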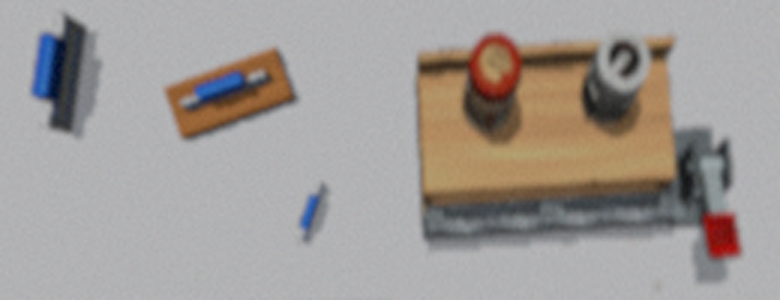

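View pics/scenec.png

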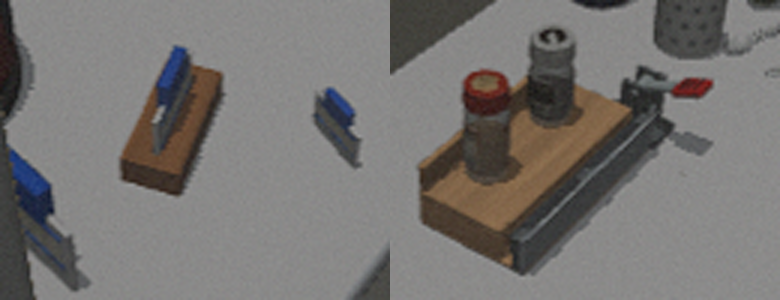

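```bash
python3 - <<'E'
from h import *
o=r.get_obs();M=Ro.from_rotvec(o["orientation"]).as_matrix();print(M.round(3))
p=eyes.grab_frame("wrist");print(np.array(p["T_tool_cam"]).round(3),p["intrinsics"])
d=M.T@(np.array([.50,-.21,.20])-o["tcp_pos"]);print((d*100).round(2))
E
```

```text
[[ 0.935  0.355  0.   ]
 [ 0.355 -0.935 -0.   ]
 [ 0.     0.    -1.   ]]
[[ 0.    -0.958 -0.287  0.073]
 [ 1.     0.001 -0.001  0.   ]
 [ 0.001 -0.287  0.958 -0.167]
 [ 0.     0.     0.     1.   ]] [[274.26330732   0.         258.58308357]
 [  0.         274.26330732 188.09263695]
 [  0.           0.           1.        ]]
[ 39.29 -30.13   0.62]
```

Emit:
{"op": "carry_out", "data": {
  "series": "4.5 -3.4 -0.5 0 0; 4.5 -3.4 -0.5 0 0; 4.5 -3.4 -0.5 -0.1 0; 4.5 -3.8 0 -0.1 0; 4 -4 0 -0.12 0; 3.5 -4.5 0 -0.12 0; 3 -4.5 0 -0.12 0; 0 0 0 -0.15 0",
  "grip_force": 60
}}

```text
clock: 3.4
tcp_pos: [0.3521, -0.265, 0.2214]
orientation: [-2.692, -1.619, 0.001]
contact_force: [1.5, -1.0, 0.4]
grip_width: 0.0001
```

```bash
cat >> h.py <<'E'
def wshot(name):
    o=r.get_obs();p=wristcam(eyes.grab_frame("wrist"),o);cv2.imwrite(f"pics/{name}.png",cv2.resize(p["color"],None,fx=1.5,fy=1.5));return o,p
def st(o):
    M=Ro.from_rotvec(o["orientation"]).as_matrix()
    print("t",round(o["clock"],2),"tcp",o["tcp_pos"].round(4),"a",round(np.arctan2(M[1,0],M[0,0]),3),"tilt",M[2].round(3),"F",o["contact_force"].round(1),"w",round(o["grip_width"],4));return M
def marks(p,Q):
    for q,z in Q: print(q,[(np.round(x["uv"],1).tolist(),round(x["confidence"],2),atz(p,x["uv"],z).round(4).tolist()) for x in spotter.mark_of(p,q)[:3]])
E
python3 - <<'E'
from h import *
o,p=wshot("w1");st(o)
marks(p,[("slot_left",.02),("slot_right",.02),("lever_pad",.08),("jar_red",.045),("jar_white",.045),("rack",0)])
E
```

```text
t 3.4 tcp [ 0.3521 -0.265   0.2214] a 1.083 tilt [-0.    -0.001 -1.   ] F [ 1.5 -1.   0.4] w 0.0001
slot_left []
slot_right []
lever_pad [([391.8, 64.8], 0.85, [0.5267, -0.2291, 0.08])]
jar_red []
jar_white []
rack []
```

View pics/w1.png

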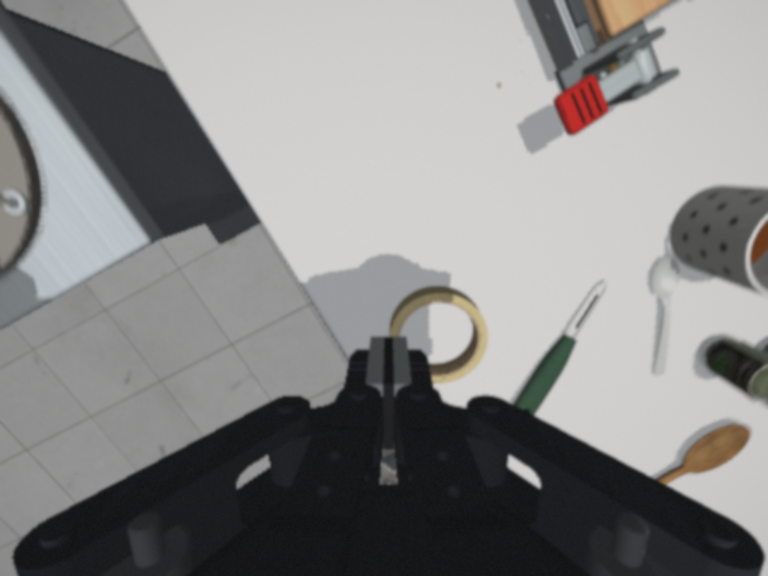

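Emit:
{"op": "carry_out", "data": {
  "series": "2 3 0 0 0; 2 3 0 0 0; 2 3 0 0 0; 1 1.6 0 -0.13 0; 0 0 0 -0.15 0; 0 0 0 -0.15 0; 0 0 0 -0.13 0; 0 0 0 0 0"
}}

```text
clock: 4.75
tcp_pos: [0.4791, -0.2583, 0.2209]
orientation: [-2.155, -2.286, -0.0]
contact_force: [-0.8, -0.0, -0.4]
grip_width: -0.0001
```

```bash
python3 - <<'E'
from h import *
o,p=wshot("w2");st(o)
marks(p,[("slot_left",.02),("slot_right",.02),("lever_pad",.08),("jar_red",.045),("jar_white",.045),("rack",0)])
E
```

```text
t 4.75 tcp [ 0.4791 -0.2583  0.2209] a 1.63 tilt [ 0. -0. -1.] F [-0.8 -0.  -0.4] w -0.0001
slot_left []
slot_right [([326.8, 71.5], 0.67, [0.5567, -0.1394, 0.02])]
lever_pad [([299.5, 150.8], 0.81, [0.5236, -0.2309, 0.08])]
jar_red []
jar_white [([399.3, 72.9], 0.67, [0.6351, -0.1392, 0.045])]
rack [([327.1, 26.4], 0.65, [0.5547, -0.0849, 0.0])]
```

View pics/w2.png

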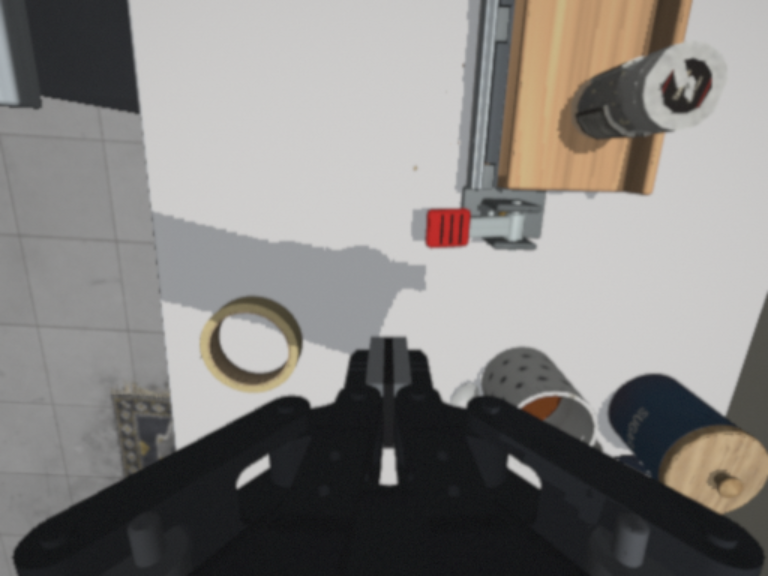

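Emit:
{"op": "carry_out", "data": {
  "series": "2.5 4.4 0 0 0; 0 0 4 0 0; 0 0 4 0 0; 0 0 3 0 0; 0 0 1.5 0 0; 0 0 1 0 0; 0 0 0 0 0"
}}

```text
clock: 5.98
tcp_pos: [0.5217, -0.2302, 0.0863]
orientation: [2.152, 2.289, 0.0]
contact_force: [-0.7, -0.2, 0.1]
grip_width: 0.0001
```

```bash
python3 - <<'E'
from h import *
st(r.get_obs())
E
```

```text
t 5.97 tcp [ 0.5217 -0.2302  0.0863] a 1.633 tilt [-0.  0. -1.] F [-0.7 -0.2  0.1] w 0.0001
```

Emit:
{"op": "carry_out", "data": {
  "series": "0 0 0.8 0 0; 0 0 0.8 0 0; 0 0 0.8 0 0; 0 0 0 0 0"
}}

```text
clock: 6.48
tcp_pos: [0.5209, -0.23, 0.0614]
orientation: [-2.151, -2.288, 0.001]
contact_force: [-0.9, -0.2, 0.3]
grip_width: 0.0003
```

Emit:
{"op": "carry_out", "data": {
  "series": "0 0 0.6 0 0; 0 0 0.6 0 0; 0 0 0.2 0 0; 0 0 0 0 0; 0 0 0 0 0"
}}

```text
clock: 7.1
tcp_pos: [0.5216, -0.2302, 0.0483]
orientation: [2.151, 2.289, 0.0]
contact_force: [-0.3, -0.0, 0.0]
grip_width: -0.0001
```

Emit:
{"op": "carry_out", "data": {
  "series": "0 0 -3 0 0; 0 0 -5 0 0; -3 -3 -5 0 0; -3 -1 0 0 0; 0 0 0 0 0"
}}

```text
clock: 7.72
tcp_pos: [0.4855, -0.2943, 0.1766]
orientation: [2.156, 2.282, -0.002]
contact_force: [0.1, -0.1, -0.7]
grip_width: -0.0001
```

```bash
python3 - <<'E'
from h import *
o,p=wshot("w3");st(o)
marks(p,[("slot_left",.02),("slot_right",.02),("lever_pad",.045),("jar_red",.045),("jar_white",.045),("rack",0)])
E
```

```text
t 7.72 tcp [ 0.4855 -0.2943  0.1766] a 1.628 tilt [-0.002  0.001 -1.   ] F [ 0.1 -0.1 -0.7] w -0.0001
slot_left []
slot_right [([332.2, 29.8], 0.69, [0.554, -0.141, 0.02])]
lever_pad [([302.2, 120.1], 0.62, [0.5283, -0.2333, 0.045])]
jar_red [([332.1, 28.7], 0.74, [0.5482, -0.1463, 0.045])]
jar_white [([425.4, 27.6], 0.66, [0.6378, -0.1404, 0.045])]
rack []
```

View pics/w3.png

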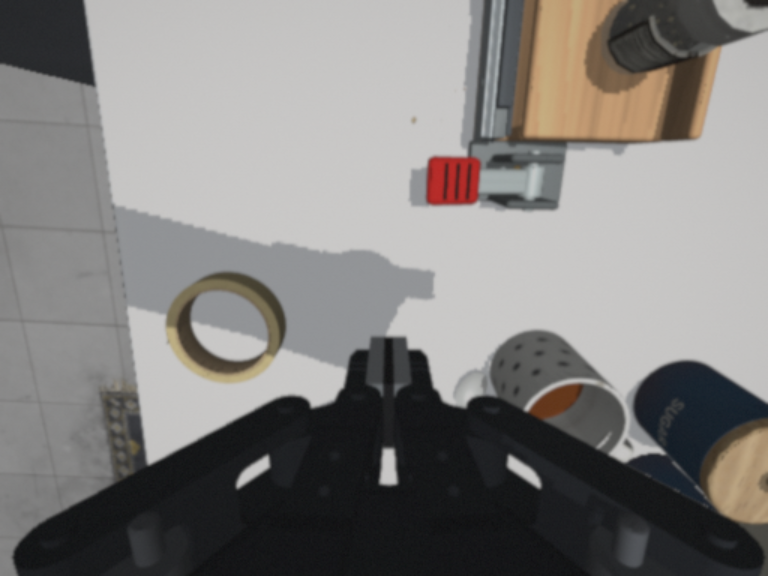

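```bash
python3 - <<'E'
from h import *
s=eyes.grab_frame("scene")
def show(s):
    m=s["color"].astype(int); red=(m[...,2]>110)&(m[...,1]<70)&(m[...,0]<70)
    red[:, :290]=0; red[200:]=0
    ys,xs=np.nonzero(red);print("red px",len(xs),xs.mean(),ys.mean())
show(s)
print("proj z.08",proj(s,[.5225,-.231,.08]),"z.045",proj(s,[.5215,-.231,.045]))
c=s["color"];cv2.imwrite("pics/s1.png",cv2.resize(c[100:210,215:345],None,fx=5,fy=5,interpolation=2))
E
```

```text
red px 15 316.46666666666664 139.06666666666666
proj z.08 [[315.18925644 138.12495205]] z.045 [[314.16255268 147.3123505 ]]
```

View pics/s1.png

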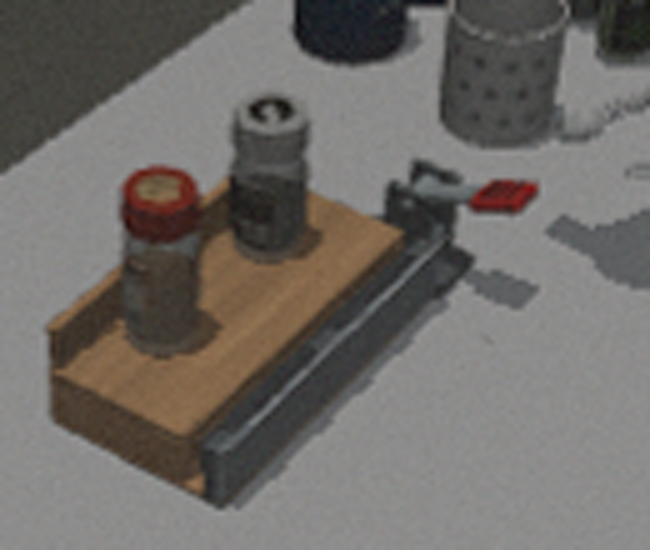

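```bash
python3 - <<'E'
from h import *
o,p=wshot("w4");M=st(o)
for z in (-.019,-.011,0,.008):print(z,proj(p,o["tcp_pos"]+M@[0,0,z])*1.5)
print(np.array(p["D"]))
c=p["color"].astype(int);red=(c[...,2]>120)&(c[...,1]<60)&(c[...,0]<60);red[:80]=0;red[150:]=0;red[:,350:]=0
ys,xs=np.nonzero(red);uv=[xs.mean(),ys.mean()];print(uv,len(xs),xs.min(),xs.max(),ys.min(),ys.max())
for z in(.045,.08,.09):print(atz(p,uv,z))
s=eyes.grab_frame("scene");print(tri([p,s],[uv,[316.,138.5]]))
E
```

```text
t 8.12 tcp [ 0.487  -0.2901  0.1756] a 1.634 tilt [ 0.001 -0.    -1.   ] F [ 0.2 -0.2 -0.1] w 0.0001
-0.019 [[387.4150206  351.11862781]]
-0.011 [[387.45761673 342.50055547]]
0 [[387.51028344 331.84487118]]
0.008 [[387.54488367 324.84437244]]
[0.00439401 0.         0.         0.         0.        ]
[np.float64(299.5121359223301), np.float64(125.30097087378641)] 824 283 317 110 140
[ 0.52683193 -0.23397847  0.045     ]
[ 0.52164849 -0.23207673  0.08      ]
[ 0.52016751 -0.23153338  0.09      ]
[ 0.52113994 -0.23242873  0.07861711]
```

```bash
python3 - <<'E'
from h import *
o=r.get_obs();M=st(o);L=[]
for n in("scene","top"):
    p=eyes.grab_frame(n);c=cv2.resize(p["color"],None,fx=4,fy=4,interpolation=2)
    pts=proj(p,[o["tcp_pos"]+M@[0,0,z] for z in(.008,-.011,-.065)])
    for q in pts: cv2.circle(c,tuple(int(v) for v in q*4),3,(0,255,0),-1)
    x,y=(pts[0]*4).astype(int);print(pts)
    x0=max(0,min(x-180,2048-360));y0=max(0,min(y-300,1536-500));L.append(c[y0:y0+500,x0:x0+360])
cv2.imwrite("pics/g1.png",np.hstack(L))
E
```

```text
t 8.22 tcp [ 0.4868 -0.2905  0.1757] a 1.634 tilt [ 0. -0. -1.] F [0.3 0.3 0.3] w -0.0
[[339.59397294 109.03994129]
 [340.63919262 103.42101351]
 [343.75551337  86.70654053]]
[[406.88023702 178.79662202]
 [409.77577147 177.4174458 ]
 [418.67123117 173.17882392]]
```

View pics/g1.png

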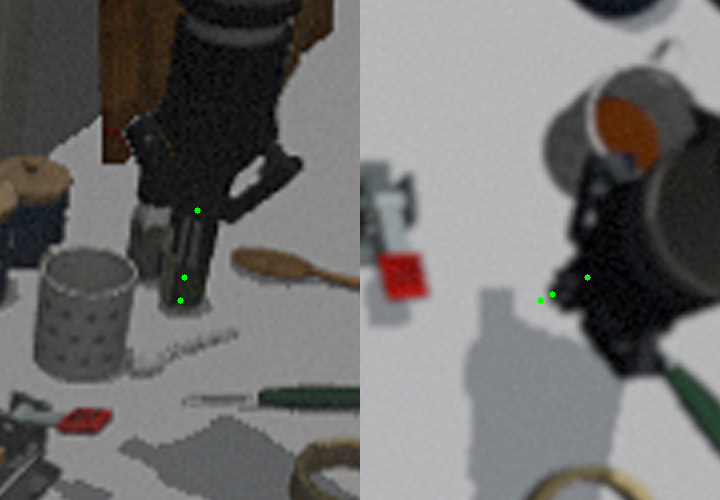

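```bash
cat > ov.py <<'E'
from h import *
import sys
o=r.get_obs();M=st(o);L=[]
off=np.array([float(v) for v in sys.argv[2:5]])/1000
for n in("scene","top","wrist"):
    p=eyes.grab_frame(n)
    if n=="wrist":p=wristcam(p,o)
    k=2 if n=="wrist" else 6
    c=cv2.resize(p["color"],None,fx=k,fy=k,interpolation=2)
    X=np.array([[sx*.011,sy*.0145,z] for z in(.008,-.04) for sx,sy in((1,1),(1,-1),(-1,-1),(-1,1))])+off
    q=(proj(p,o["tcp_pos"]+X@M.T)*k).astype(int)
    for z in(0,4):cv2.polylines(c,[q[z:z+4]],True,(0,255,0) if z==0 else (0,255,255),1)
    x,y=q[:4].mean(0).astype(int);W=c.shape[1];H=c.shape[0];w,h=260,500
    x0=max(0,min(x-w//2,W-w));y0=max(0,min(y-h//2,H-h));L.append(c[y0:y0+h,x0:x0+w])
cv2.imwrite(f"pics/{sys.argv[1]}.png",np.hstack(L))
E
python3 ov.py g2 0 0 0
```

```text
t 8.32 tcp [ 0.4868 -0.2908  0.1758] a 1.633 tilt [ 0. -0. -1.] F [-0.2 -0.5 -0.9] w 0.0001
```

View pics/g2.png

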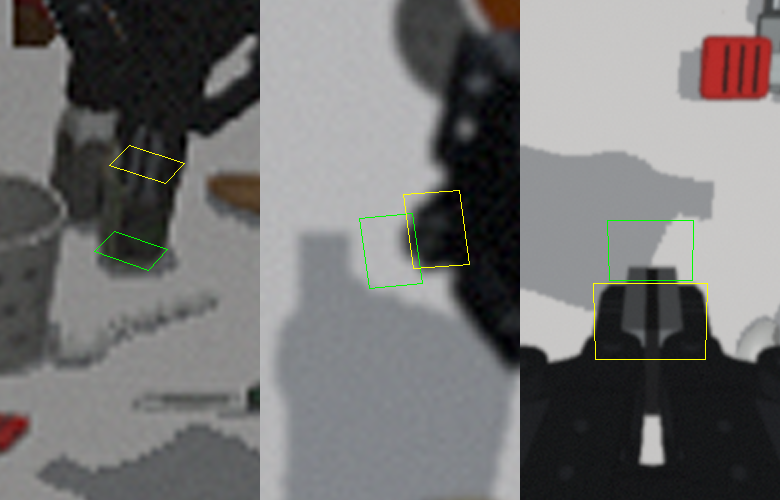

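```bash
python3 ov.py g3 -17 0 0;  python3 ov.py g4 -24 0 15; python3 -c "
import cv2,numpy as np
cv2.imwrite('pics/g5.png',np.vstack([cv2.imread('pics/g3.png')[100:400],cv2.imread('pics/g4.png')[100:400]]))"
```

```text
t 8.47 tcp [ 0.4866 -0.291   0.1759] a 1.633 tilt [-0. -0. -1.] F [-0.1 -0.2  0. ] w -0.0
t 8.62 tcp [ 0.4866 -0.291   0.1759] a 1.633 tilt [-0. -0. -1.] F [ 0.3 -1.1 -0.5] w -0.0002
```

View pics/g5.png

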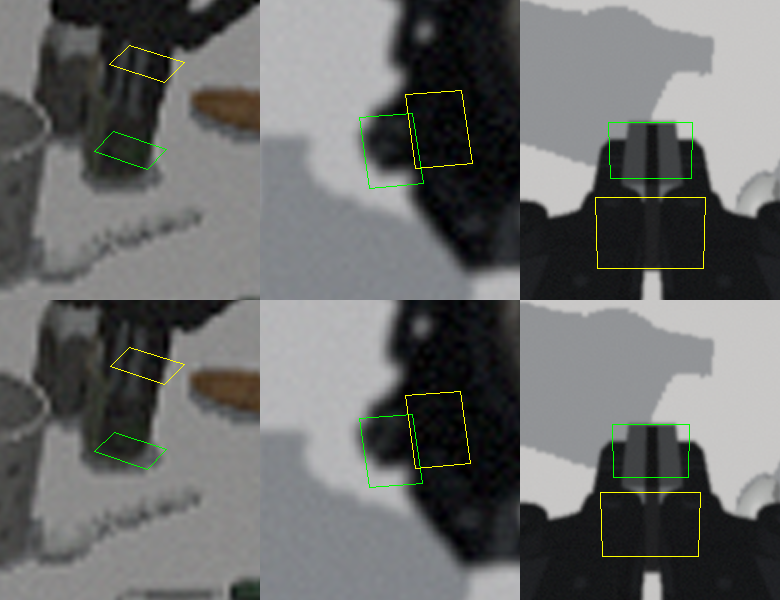

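Emit:
{"op": "carry_out", "data": {
  "series": "3 -2 0 0 0; 4 -2 0 0 0; 5 -1 0 0 0; 5 0 0 0 0; 4 0 2 0 0; 0 0 2 0 0; 0 0 0 0 0"
}}

```text
clock: 9.65
tcp_pos: [0.4227, -0.0841, 0.135]
orientation: [-2.149, -2.289, 0.002]
contact_force: [0.2, 0.1, 0.3]
grip_width: -0.0003
```

```bash
python3 ov.py g6 0 0 0;  python3 ov.py g7 -17 0 0; python3 -c "
import cv2,numpy as np
cv2.imwrite('pics/g8.png',np.vstack([cv2.imread('pics/g6.png')[100:400],cv2.imread('pics/g7.png')[100:400]]))"
```

```text
t 9.65 tcp [ 0.4227 -0.0841  0.135 ] a 1.634 tilt [ 0.001 -0.002 -1.   ] F [0.2 0.1 0.3] w -0.0003
t 9.8 tcp [ 0.4243 -0.0851  0.1365] a 1.632 tilt [-0.     0.001 -1.   ] F [-0.2 -0.2 -0.1] w -0.0
```

View pics/g8.png

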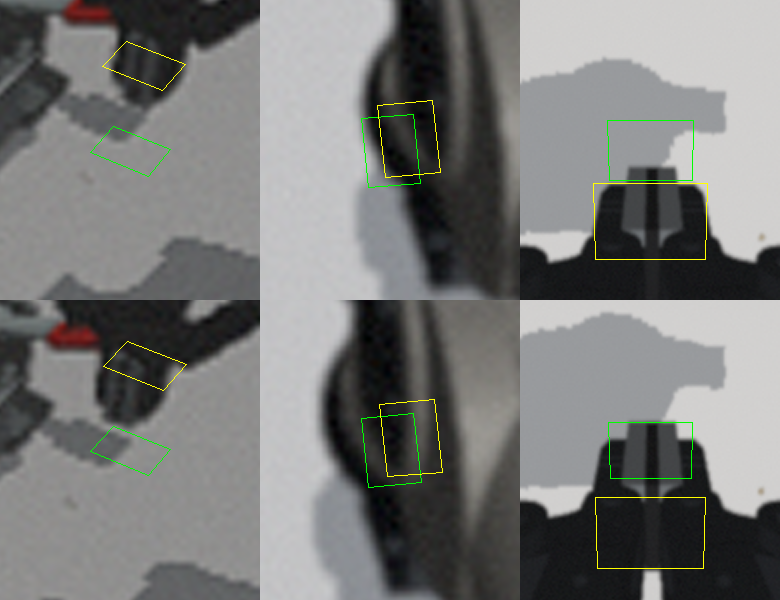

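The pictures against a plain background show that the fingertips end about 35–40 mm behind where `tip_reach` puts them. In the scene view the tip sits near the z = -0.03 outline. That explains why the first press met no contact. I'll press again deeper and watch the force.

Emit:
{"op": "carry_out", "data": {
  "series": "-4 1 0 0 0; -4 2 0 0 0; -4 3 0 0 0; -3.2 2.8 0 0 0; 0 0 4 0 0; 0 0 3 0 0; 0 0 0.8 0 0; 0 0 0 0 0"
}}

```text
clock: 10.95
tcp_pos: [0.5212, -0.231, 0.0583]
orientation: [2.152, 2.289, 0.0]
contact_force: [0.4, 0.7, 0.8]
grip_width: 0.0006
```

```bash
python3 ov.py g9 0 0 -39
```

```text
t 10.95 tcp [ 0.5212 -0.231   0.0583] a 1.633 tilt [-0.  0. -1.] F [0.4 0.7 0.8] w 0.0006
```

View pics/g9.png

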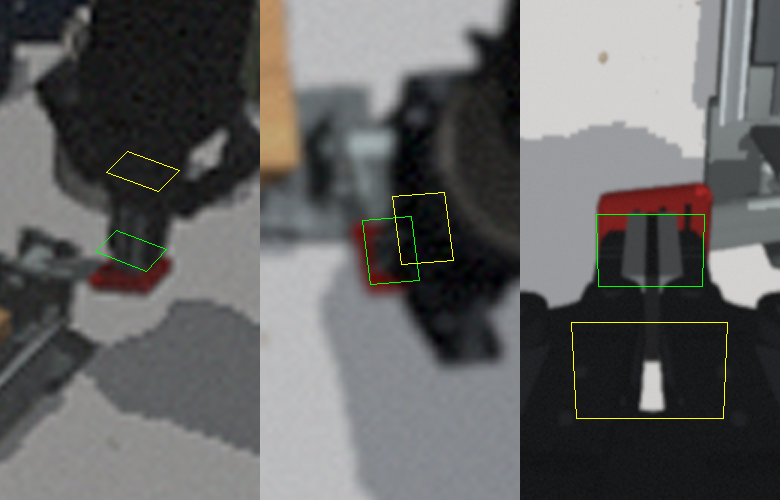

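Emit:
{"op": "carry_out", "data": {
  "series": "0 0 0.5 0 0; 0 0 0.5 0 0; 0 0 0.5 0 0; 0 0 0 0 0"
}}

```text
clock: 11.6
tcp_pos: [0.5207, -0.2307, 0.0423]
orientation: [-2.151, -2.289, 0.0]
contact_force: [-1.4, -0.5, 0.9]
grip_width: 0.0
```

Emit:
{"op": "carry_out", "data": {
  "series": "0 0 0.6 0 0; 0 0 0.6 0 0; 0 0 0.6 0 0; 0 0 0 0 0"
}}

```text
clock: 12.1
tcp_pos: [0.5207, -0.2305, 0.0242]
orientation: [-2.151, -2.289, 0.0]
contact_force: [0.3, 0.2, 0.1]
grip_width: 0.0001
```

Emit:
{"op": "carry_out", "data": {
  "series": "0 0 0.5 0 0; 0 0 0.5 0 0; 0 0 0 0 0"
}}

```text
clock: 12.48
tcp_pos: [0.5225, -0.231, 0.019]
orientation: [2.15, 2.287, -0.0]
contact_force: [-12.2, 4.6, 39.9]
grip_width: -0.0002
```

```bash
python3 ov.py g10 0 0 -39
```

```text
t 12.47 tcp [ 0.5225 -0.231   0.019 ] a 1.633 tilt [-0.002  0.002 -1.   ] F [-12.2   4.6  39.9] w -0.0002
```

View pics/g10.png

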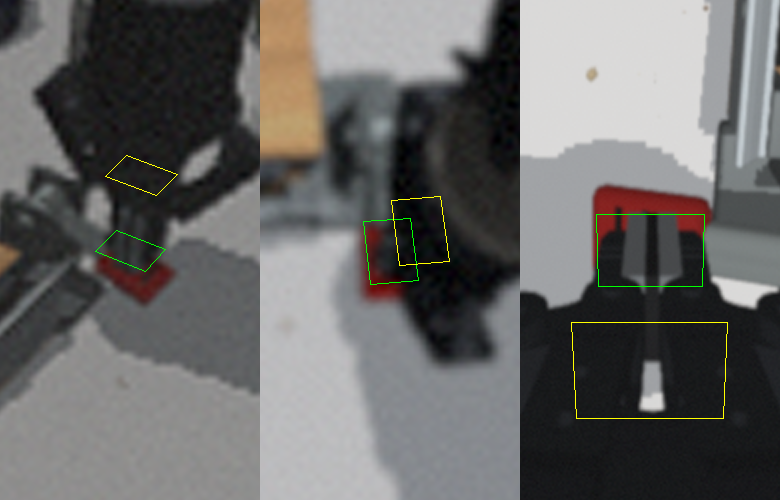

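Emit:
{"op": "carry_out", "data": {
  "series": "0 0 -3 0 0; 0 0 -5 0 0; 0 0 -5 0 0; 0 -4 -2 0 0; 0 0 0 0 0"
}}

```text
clock: 13.25
tcp_pos: [0.4798, -0.2345, 0.1664]
orientation: [2.152, 2.285, -0.001]
contact_force: [0.5, 0.0, 0.2]
grip_width: 0.0
```

```bash
python3 - <<'E'
from h import *
s=eyes.grab_frame("scene");o,p=wshot("w5");st(o)
marks(p,[("slot_left",.02),("slot_right",.02),("lever_pad",.045),("jar_white",.045)])
c=s["color"];cv2.imwrite("pics/s2.png",cv2.resize(c[100:210,215:345],None,fx=5,fy=5,interpolation=2))
E
```

```text
t 13.3 tcp [ 0.4807 -0.234   0.1655] a 1.631 tilt [-0.001  0.001 -1.   ] F [-0.1  0.5 -1. ] w -0.0001
slot_left [([419.3, 91.3], 0.33, [0.6478, -0.1358, 0.02])]
slot_right [([331.7, 89.0], 0.91, [0.5536, -0.1391, 0.02])]
lever_pad [([297.3, 174.5], 0.61, [0.5224, -0.2293, 0.045])]
jar_white [([421.8, 91.8], 0.94, [0.6366, -0.1381, 0.045])]
```

View pics/s2.png

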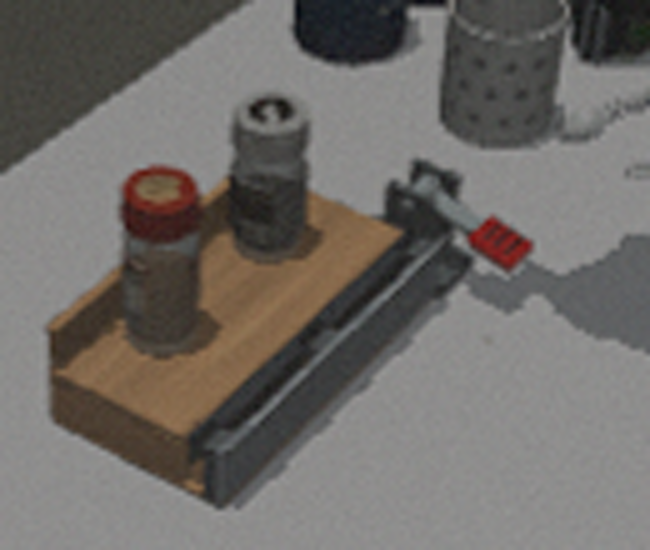

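View pics/w5.png

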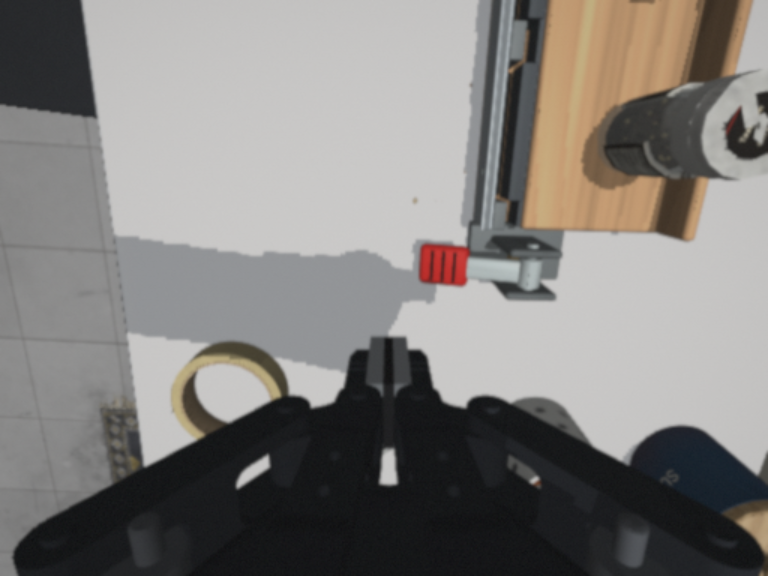

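The lever is latched down: the pad is low in the scene view and the jaw is open. Next, a wrist view of the left slot on the way to the stand.

Emit:
{"op": "carry_out", "data": {
  "series": "3 2 -2 0 0.6; 4 1 -2 0 0.6; 4 0 -2 0 0.6; 2 0 0 0 0.6; 0 0 0 0 0.6"
}}

```text
clock: 14.18
tcp_pos: [0.5033, -0.0998, 0.2246]
orientation: [-2.147, -2.293, -0.0]
contact_force: [0.3, 0.6, 0.2]
grip_width: 0.0512
```

```bash
python3 - <<'E'
from h import *
o,p=wshot("w6");st(o)
marks(p,[("slot_left",.02),("slot_right",.02),("lever_pad",.045),("jar_white",.045),("jar_red",.045),("rack",0)])
import pickle;pickle.dump((o,p),open("w6.pkl","wb"))
E
```

```text
t 14.18 tcp [ 0.5033 -0.0998  0.2246] a 1.637 tilt [ 0.001 -0.    -1.   ] F [0.3 0.6 0.2] w 0.0512
slot_left [([298.2, 113.9], 0.72, [0.5507, -0.0332, 0.02])]
slot_right [([291.8, 188.9], 0.88, [0.5527, -0.1357, 0.02])]
lever_pad [([265.9, 253.2], 0.73, [0.522, -0.2257, 0.045])]
jar_white [([353.9, 196.4], 0.93, [0.6324, -0.1333, 0.045]), ([299.3, 113.1], 0.56, [0.5484, -0.0318, 0.045])]
jar_red [([366.3, 116.5], 0.58, [0.6306, -0.0304, 0.045])]
rack [([290.9, 148.8], 0.64, [0.5483, -0.082, 0.0])]
```

View pics/w6.png

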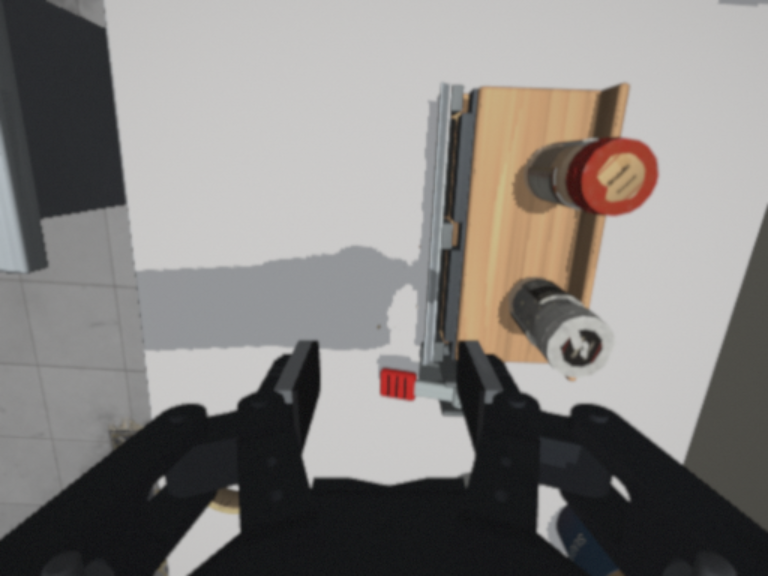

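```bash
python3 - <<'E'
from h import *
import pickle
o,p=pickle.load(open("w6.pkl","rb"))
for uv in [(478,88),(459,361),(601,90)]:print(atz(p,np.array(uv)/1.5,.045))
c=p["color"];a=cv2.resize(c[45:255,270:330],None,fx=6,fy=6,interpolation=2)
cv2.imwrite("pics/slot.png",np.hstack([a[:630],a[630:]])[:600])
E
```

```text
[0.56416204 0.03004468 0.045     ]
[ 0.57643896 -0.20229761  0.045     ]
[0.65881534 0.03476894 0.045     ]
```

View pics/slot.png

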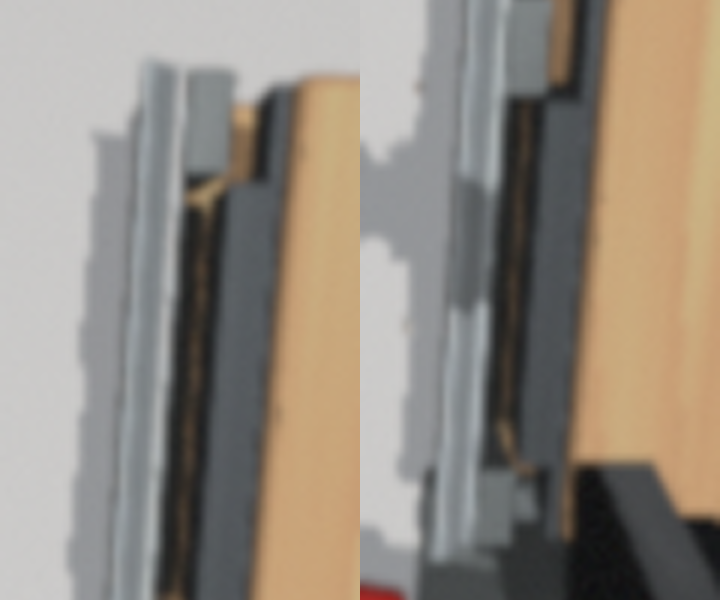

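```bash
python3 - <<'E'
from h import *
import pickle
o,p=pickle.load(open("w6.pkl","rb"))
c=p["color"]
g=cv2.cvtColor(c,cv2.COLOR_BGR2GRAY)
for row in (85,100,115,130,145,175,190):print(row,[int(v) for v in g[row,282:318]])
for n,uv,z in [("lip up",(300.7,61.7),.045),("lip low",(294.2,166.7),.045),("post L edge",(304,74.7),.045),("midpost up",(297,148),.045),("midpost lo",(296,165),.045)]:print(n,atz(p,uv,z).round(4))
y=np.deg2rad(0);th=.053
for th in(.05,):
  R=np.array([[np.cos(th),-np.sin(th)],[np.sin(th),np.cos(th)]])
  for q,uv,z in [("lip",(300.7,61.7),.045)]:pass
E
cat > /dev/null
```

```text
85 [201, 201, 192, 165, 150, 146, 147, 148, 140, 129, 148, 154, 139, 131, 134, 155, 169, 123, 64, 37, 38, 45, 48, 38, 42, 67, 90, 95, 93, 93, 93, 92, 91, 80, 83, 111]
100 [193, 165, 150, 148, 148, 148, 149, 141, 130, 147, 154, 140, 131, 135, 154, 170, 121, 61, 39, 42, 53, 47, 36, 47, 74, 89, 93, 93, 91, 92, 89, 89, 82, 90, 125, 150]
115 [192, 164, 151, 148, 149, 149, 142, 130, 145, 156, 141, 132, 135, 155, 169, 118, 57, 36, 45, 58, 47, 35, 49, 77, 89, 91, 89, 88, 88, 88, 88, 86, 99, 129, 144, 161]
130 [164, 150, 149, 149, 148, 144, 131, 144, 156, 142, 133, 136, 156, 169, 117, 58, 38, 46, 59, 45, 35, 51, 79, 88, 89, 87, 87, 87, 84, 79, 83, 112, 143, 163, 169, 169]
145 [165, 151, 149, 149, 145, 131, 140, 158, 144, 133, 136, 156, 169, 124, 76, 69, 81, 88, 69, 49, 56, 80, 87, 88, 83, 83, 84, 85, 79, 90, 126, 151, 167, 170, 170, 170]
175 [149, 149, 145, 131, 134, 160, 148, 136, 138, 156, 166, 112, 53, 40, 46, 57, 46, 44, 65, 80, 83, 84, 83, 83, 81, 78, 81, 106, 140, 163, 171, 171, 171, 172, 173, 172]
190 [149, 146, 131, 112, 112, 102, 94, 95, 103, 106, 72, 42, 38, 48, 54, 43, 46, 70, 81, 83, 81, 80, 82, 80, 74, 83, 112, 136, 164, 173, 174, 173, 174, 173, 174, 172]
lip up [0.5438 0.0255 0.045 ]
lip low [ 0.5491 -0.0985  0.045 ]
post L edge [0.5492 0.0118 0.045 ]
midpost up [ 0.5502 -0.0743  0.045 ]
midpost lo [ 0.5512 -0.0961  0.045 ]
```

```bash
python3 - <<'E'
from h import *
import pickle
o,p=pickle.load(open("w6.pkl","rb"))
g=cv2.cvtColor(p["color"],cv2.COLOR_BGR2GRAY).astype(float)
L=[];J=[]
for row in list(range(80,146,3))+list(range(170,182,3)):
    seg=g[row];
    c=[k for k in range(288,308) if seg[k]>110>=seg[k+1] and seg[k-1]>140]
    if not c: continue
    k=c[0];u=k+(seg[k]-110)/(seg[k]-seg[k+1])
    j=[m for m in range(k+5,k+11) if seg[m]<62<=seg[m+1]]
    if not j: continue
    j=j[0];v=j+(62-seg[j])/(seg[j+1]-seg[j])
    L.append(atz(p,(u,row),.045));J.append(atz(p,(v,row),.045))
L=np.array(L);J=np.array(J)
C=(L+J)/2
for n,A in(("lip",L),("jaw",J),("mid",C)):
    f=np.polyfit(A[:,1],A[:,0],1);print(n,len(A),f,"x at -.031:",np.polyval(f,-.031),"res",np.std(A[:,0]-np.polyval(f,A[:,1])))
print((J-L)[:,0].mean())
E
```

```text
lip 26 [-0.03377706  0.54500137] x at -.031: 0.5460484544223584 res 0.00011959912396297279
jaw 26 [-0.0353441   0.55385701] x at -.031: 0.5549526768265742 res 9.717462598844218e-05
mid 26 [-0.03456077  0.54942895] x at -.031: 0.5505003328053631 res 8.41731481836767e-05
0.00890146957654003
```

Emit:
{"op": "carry_out", "data": {
  "series": "3 0 0 0 0.6; 5 -0.5 0 0 0.6; 5 -1 0 0 0.6; 5 -1 0 0 0.6; 5 -1 0 0 0.6; 4.5 0 0 -0.13 0.6; 0 0 0 -0.13 0.6; 0 0 0 0 0.6"
}}

```text
clock: 15.52
tcp_pos: [0.451, 0.1705, 0.2247]
orientation: [-1.838, -2.548, 0.0]
contact_force: [-0.7, -0.3, 0.6]
grip_width: 0.0513
```

```bash
python3 - <<'E'
from h import *
o,p=wshot("w7");st(o)
marks(p,[("holder_grip",.076),("holder",.008),("stand",0)])
import pickle;pickle.dump((o,p),open("w7.pkl","wb"))
o,p=pickle.load(open("w6.pkl","rb"))
E
```

```text
t 15.53 tcp [0.451  0.1705 0.2247] a 1.892 tilt [ 0. -0. -1.] F [-0.7 -0.3  0.6] w 0.0513
holder_grip [([266.8, 127.1], 0.97, [0.4439, 0.2211, 0.076]), ([167.7, 155.0], 0.96, [0.3451, 0.1548, 0.076])]
holder [([268.8, 125.8], 0.97, [0.4492, 0.2197, 0.008]), ([318.1, 16.7], 0.82, [0.464, 0.3626, 0.008]), ([176.0, 150.6], 0.69, [0.3368, 0.1464, 0.008])]
stand [([267.6, 123.0], 0.7, [0.4468, 0.2224, 0.0]), ([269.2, 127.9], 0.52, [0.4511, 0.2168, 0.0])]
```

View pics/w7.png

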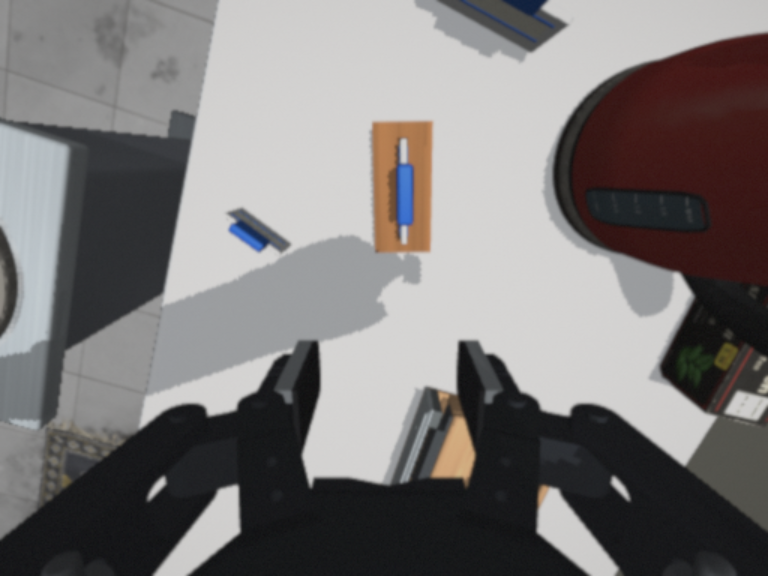

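```bash
python3 - <<'E'
from h import *
import pickle
o,p=pickle.load(open("w7.pkl","rb"));M=st(o)
c=p["color"].astype(int);b=(c[...,0]>120)&(c[...,2]<90)&(c[...,1]<120);b[:95]=0;b[160:]=0;b[:,255:]&=True;b[:,:250]=0;b[:,290:]=0
ys,xs=np.nonzero(b);print(xs.min(),xs.max(),ys.min(),ys.max())
rc=cv2.minAreaRect(np.stack([xs,ys],1).astype(np.float32));print(rc)
X=atz(p,rc[0],.092);print(X)
for q in cv2.boxPoints(rc):print(atz(p,q,.092).round(4))
# slot ends of plate
for uv in((403.5,138),(404,243)):print("plate",atz(p,np.array(uv)/1.5,.068))
print((M.T@(X-o["tcp_pos"])*100).round(2))
E
```

```text
t 15.53 tcp [0.451  0.1705 0.2247] a 1.892 tilt [ 0. -0. -1.] F [-0.7 -0.3  0.6] w 0.0513
265 274 109 152
((269.5, 130.5), (43.0, 9.0), 90.0)
[0.44700506 0.21957365 0.092     ]
[0.4353 0.239  0.092 ]
[0.4442 0.242  0.092 ]
[0.4593 0.1992 0.092 ]
[0.4499 0.1961 0.092 ]
plate [0.43419612 0.25763581 0.068     ]
plate [0.4604009  0.18292258 0.068     ]
[ 4.78  1.17 13.27]
```

Emit:
{"op": "carry_out", "data": {
  "series": "2.4 0.6 0 -0.01 0.6; 2.4 0.6 0 0 0.6; 0 0 4 0 0.6; 0 0 4 0 0.6; 0 0 3 0 0.6; 0 0 0 0 0.6"
}}

```text
clock: 16.48
tcp_pos: [0.4456, 0.2185, 0.1131]
orientation: [-1.825, -2.555, 0.006]
contact_force: [-0.8, 0.0, -0.1]
grip_width: 0.051
```

```bash
python3 ov.py g11 0 0 -39; python3 - <<'E'
from h import *
o,p=wshot("w8");st(o)
E
```

```text
t 16.48 tcp [0.4456 0.2185 0.1131] a 1.901 tilt [-0.001 -0.005 -1.   ] F [-0.8  0.  -0.1] w 0.051
t 16.62 tcp [0.4479 0.2203 0.1161] a 1.902 tilt [ 0.     0.002 -1.   ] F [0.2 0.9 0.4] w 0.0515
```

View pics/g11.png

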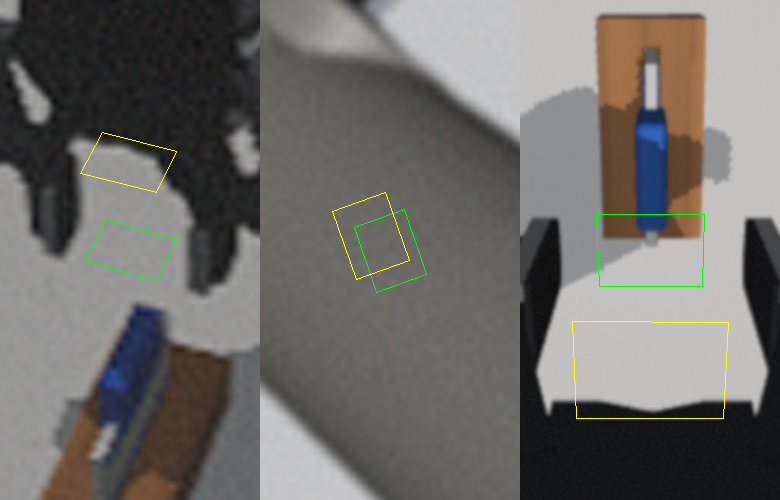

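View pics/w8.png

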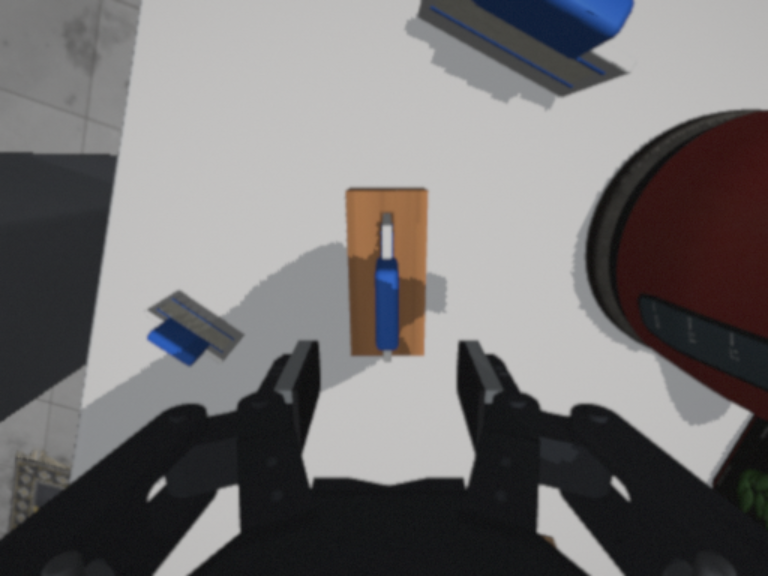

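Emit:
{"op": "carry_out", "data": {
  "series": "0 0 4 0 0.6; 0 0 3 0 0.6; 0 0 1.7 0 0.6; 0 0 0 0 0.6; 0 0 0 0 0.0; 0 0 0 0 0; 0 0 0 0 0; 0 0 0 0 0",
  "grip_force": 60
}}

```text
clock: 17.68
tcp_pos: [0.4477, 0.2203, 0.029]
orientation: [1.823, 2.557, 0.002]
contact_force: [-0.4, -1.7, 7.3]
grip_width: 0.0116
```

```bash
python3 ov.py g12 0 0 -39
```

```text
t 17.68 tcp [0.4477 0.2203 0.029 ] a 1.903 tilt [-0.     0.002 -1.   ] F [-0.4 -1.7  7.3] w 0.0116
```

View pics/g12.png

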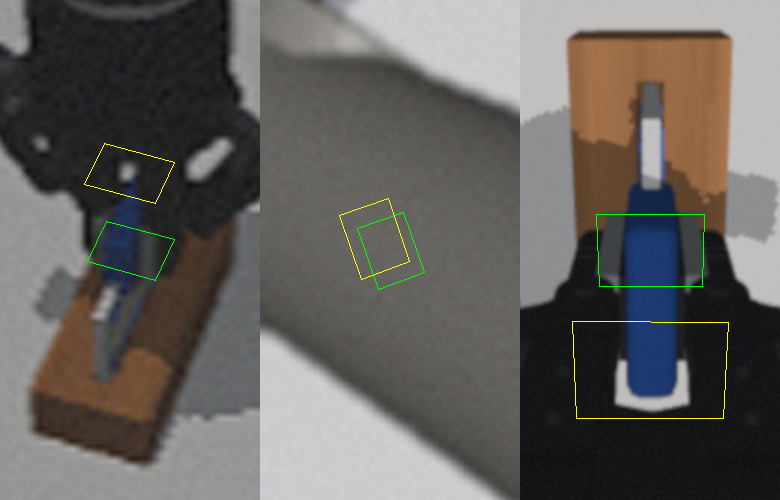

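Gripped, with an 11.6 mm opening. At full depth the finger knuckles could come close to the red jar's cap, so I'll regrip about 14 mm higher on the bar, then lift.

Emit:
{"op": "carry_out", "data": {
  "series": "0 0 0 0 0.3; 0 0 0 0 0.3; 0 0 -1.4 0 0.3; 0 0 0 0 0; 0 0 0 0 0; 0 0 0 0 0; 0 0 0 0 0",
  "grip_force": 70
}}

```text
clock: 18.7
tcp_pos: [0.4481, 0.2207, 0.0435]
orientation: [1.823, 2.556, 0.003]
contact_force: [-1.4, -1.4, 14.0]
grip_width: 0.0104
```

Emit:
{"op": "carry_out", "data": {
  "series": "0 0 -2 0 0; 0 0 -4 0 0; 0 0 -4 0 0; 0 0 -1 0.13 0; 0 0 0 0.16 0; 0 0 0 0 0"
}}

```text
clock: 19.45
tcp_pos: [0.4469, 0.2198, 0.1521]
orientation: [2.172, 2.269, 0.0]
contact_force: [-0.0, 0.4, -0.7]
grip_width: 0.0106
```

```bash
python3 - <<'E'
from h import *
o,p=wshot("w9");st(o)
import pickle;pickle.dump((o,p),open("w9.pkl","wb"))
E
python3 ov.py g13 0 0 -35
```

```text
t 19.45 tcp [0.4469 0.2198 0.1521] a 1.614 tilt [-0.     0.001 -1.   ] F [-0.   0.4 -0.7] w 0.0106
t 19.5 tcp [0.4467 0.2199 0.1519] a 1.616 tilt [-0.  0. -1.] F [-0.1 -0.3 -0.4] w 0.0104
```

View pics/w9.png

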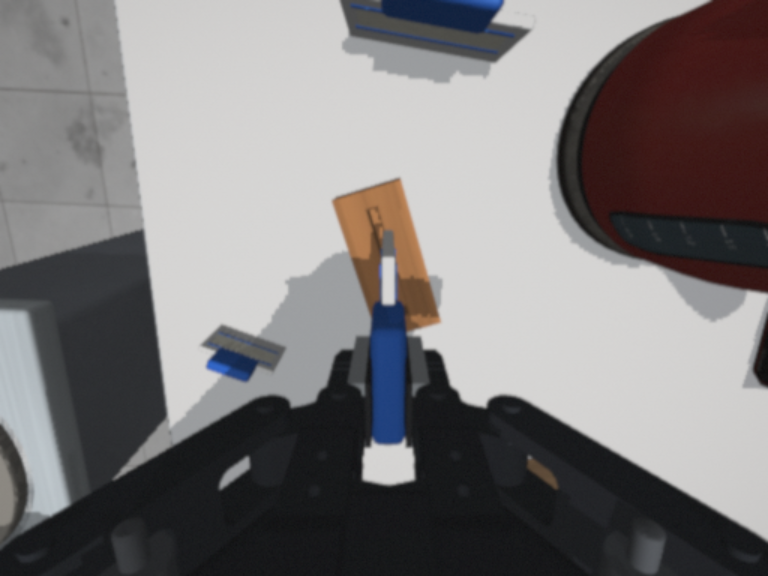

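View pics/g13.png

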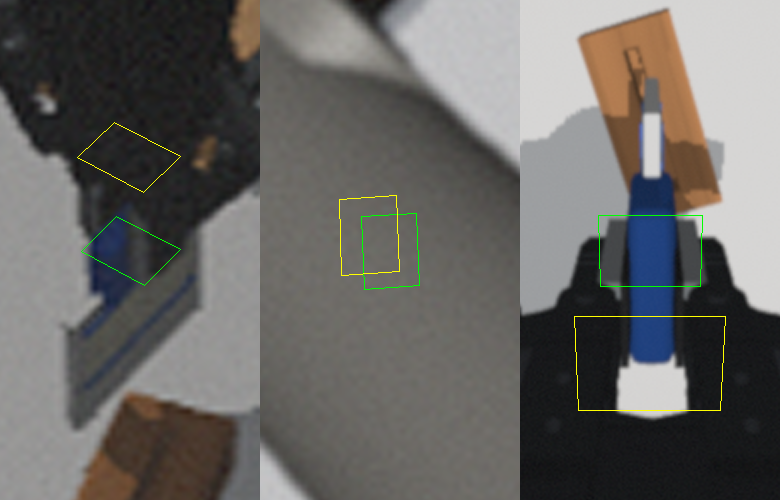

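Emit:
{"op": "carry_out", "data": {
  "series": "-3 0 0 0 0; -4 1 0 0 0; -4 1.5 0 0 0; -4 2 0 0 0; -4 2 0 0 0; -4 1.5 0 0 0; -2.5 1.2 0 0 0; 0 0 0 0 0"
}}

```text
clock: 20.65
tcp_pos: [0.55, -0.0336, 0.1513]
orientation: [-2.178, -2.264, 0.001]
contact_force: [-0.6, 0.5, -0.7]
grip_width: 0.0107
```

Emit:
{"op": "carry_out", "data": {
  "series": "0 0 2 0 0; 0 0 2 0 0; 0 0 0 0 0; 0 0 0 0 0"
}}

```text
clock: 21.15
tcp_pos: [0.5498, -0.0302, 0.1125]
orientation: [2.173, 2.269, 0.001]
contact_force: [0.2, 0.9, 0.2]
grip_width: 0.0106
```

```bash
python3 - <<'E'
from h import *
o,p=wshot("w10");st(o)
import pickle;pickle.dump((o,p),open("w10.pkl","wb"))
s=eyes.grab_frame("scene")
c=p["color"];a=cv2.resize(c[90:290,200:330],None,fx=3,fy=3,interpolation=2)
b=cv2.resize(s["color"][85:205,215:300],None,fx=5,fy=5,interpolation=2)
cv2.imwrite("pics/a10.png",np.hstack([a,b]))
E
```

```text
t 21.15 tcp [ 0.5498 -0.0302  0.1125] a 1.614 tilt [ 0.     0.001 -1.   ] F [0.2 0.9 0.2] w 0.0106
```

View pics/w10.png

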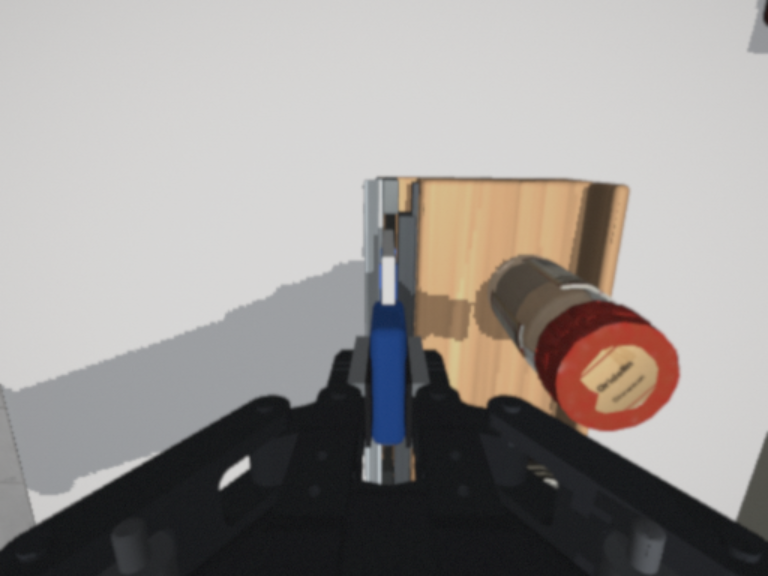

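View pics/a10.png

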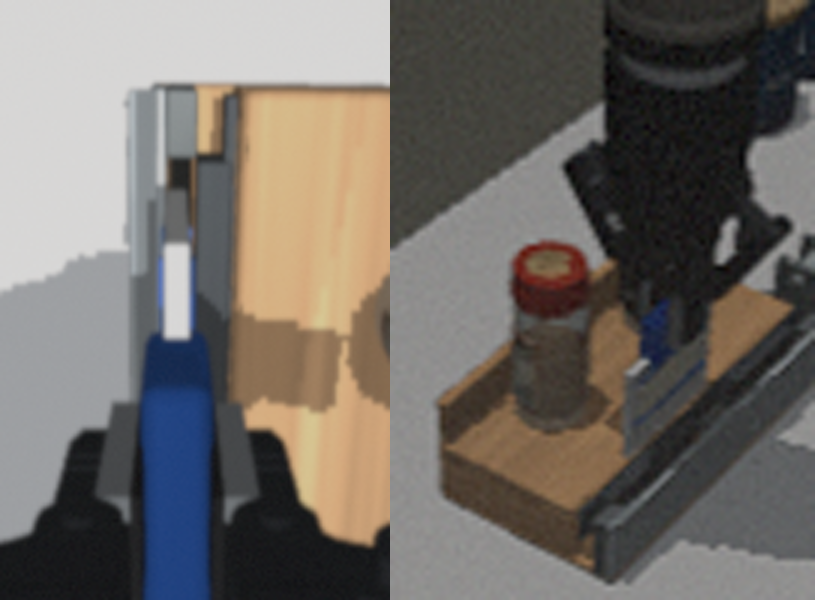

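```bash
python3 - <<'E'
from h import *
import pickle
o,p=pickle.load(open("w10.pkl","rb"));M=st(o)
g=cv2.cvtColor(p["color"],cv2.COLOR_BGR2GRAY)
for row in(144,147,150,153,156,160,165,170):print(row,list(map(int,g[row,246:278])))
cv2.imwrite("pics/z10.png",cv2.resize(p["color"][115:195,235:290],None,fx=8,fy=7,interpolation=2))
f=lambda uv,z:(M.T@(atz(p,uv,z)-o["tcp_pos"])*1000).round(1)
for uv in((255,147),(265,147)):print(uv,f(uv,.045))
# slot centre target in tool frame
print("target",(M.T@(np.array([.5505,-.031,.1125])-o["tcp_pos"])*1000).round(1))
E
```

```text
t 21.15 tcp [ 0.5498 -0.0302  0.1125] a 1.614 tilt [ 0.     0.001 -1.   ] F [0.2 0.9 0.2] w 0.0106
144 [141, 140, 139, 138, 141, 148, 178, 200, 182, 126, 78, 51, 38, 38, 38, 36, 39, 65, 94, 73, 67, 74, 76, 75, 75, 75, 73, 72, 75, 80, 86, 91]
147 [141, 140, 139, 139, 140, 149, 177, 199, 184, 133, 82, 51, 40, 37, 39, 38, 39, 64, 94, 78, 82, 92, 95, 96, 93, 94, 93, 92, 94, 92, 87, 86]
150 [141, 140, 139, 139, 139, 147, 174, 194, 177, 125, 76, 49, 39, 37, 37, 37, 40, 62, 94, 77, 84, 93, 96, 96, 94, 93, 94, 94, 92, 91, 87, 89]
153 [142, 140, 139, 139, 140, 136, 126, 128, 117, 96, 84, 81, 79, 81, 78, 72, 54, 65, 94, 78, 84, 94, 95, 95, 93, 94, 93, 92, 93, 91, 87, 93]
156 [141, 140, 136, 127, 123, 121, 121, 126, 116, 101, 100, 103, 103, 102, 101, 95, 69, 64, 82, 73, 84, 93, 95, 94, 94, 93, 91, 93, 93, 91, 85, 92]
160 [141, 139, 132, 110, 99, 101, 115, 126, 117, 104, 102, 103, 104, 103, 102, 96, 75, 67, 81, 73, 85, 93, 94, 93, 93, 92, 91, 93, 94, 92, 85, 92]
165 [141, 139, 132, 109, 98, 101, 114, 116, 98, 97, 102, 103, 104, 103, 103, 101, 95, 85, 86, 76, 87, 92, 94, 94, 93, 92, 92, 93, 93, 89, 84, 93]
170 [141, 139, 132, 110, 98, 100, 112, 112, 103, 115, 126, 129, 129, 129, 130, 128, 117, 98, 90, 77, 87, 92, 93, 93, 92, 91, 91, 92, 92, 89, 84, 92]
(255, 147) [39.3 -3.  67.5]
(265, 147) [39.4  5.5 67.5]
target [-0.9  0.7 -0. ]
```

View pics/z10.png

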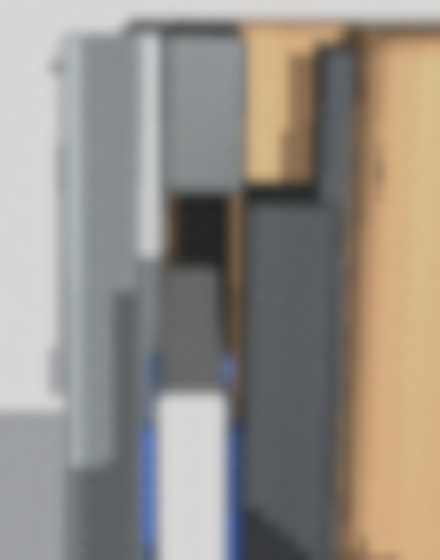

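```bash
python3 - <<'E'
from h import *
import pickle
o,p=pickle.load(open("w10.pkl","rb"));M=st(o)
f=lambda uv,z:(M.T@(atz(p,uv,z)-o["tcp_pos"])*1000).round(1)
print("post edge",f((259,142.2),.045),"plate low end",f((259,152.8),.077),"plate top end",f((259,170.8),.137))
E
```

```text
t 21.15 tcp [ 0.5498 -0.0302  0.1125] a 1.614 tilt [ 0.     0.001 -1.   ] F [0.2 0.9 0.2] w 0.0106
post edge [43.4  0.4 67.5] plate low end [39.6  0.4 35.5] plate top end [ 39.7   0.4 -24.5]
```

Emit:
{"op": "carry_out", "data": {
  "series": "0 0.1 1.5 0 0; 0 0 1 0 0; 0 0 0 0 0"
}}

```text
clock: 21.62
tcp_pos: [0.5495, -0.031, 0.0855]
orientation: [-2.173, -2.266, 0.003]
contact_force: [-0.1, -0.0, -1.2]
grip_width: 0.0103
```

Emit:
{"op": "carry_out", "data": {
  "series": "0 0 0 0 0; 0 0 0.5 0 0; 0 0 0.5 0 0; 0 0 0 0 0; 0 0 0 0 0"
}}

```text
clock: 22.25
tcp_pos: [0.5506, -0.0309, 0.0769]
orientation: [-2.174, -2.268, -0.0]
contact_force: [1.0, 0.5, -1.4]
grip_width: 0.0106
```

```bash
python3 - <<'E'
from h import *
o,p=wshot("w11");M=st(o)
s=eyes.grab_frame("scene")
cv2.imwrite("pics/a11.png",np.hstack([cv2.resize(p["color"][105:205,220:285],None,fx=6,fy=6,interpolation=2),cv2.resize(s["color"][85:205,225:300],None,fx=5,fy=5,interpolation=2)]))
E
```

```text
t 22.25 tcp [ 0.5506 -0.0309  0.0769] a 1.613 tilt [ 0.  0. -1.] F [ 1.   0.5 -1.4] w 0.0106
```

View pics/a11.png

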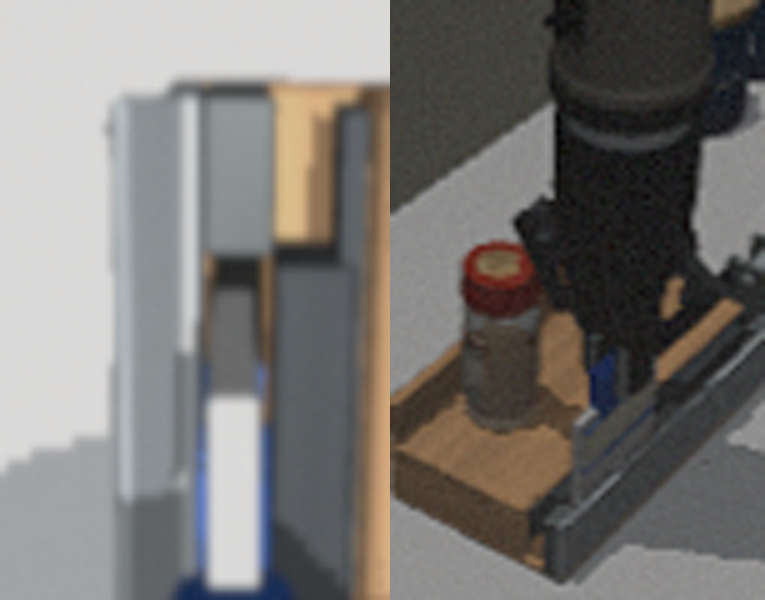

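The plate is in the mouth of the slot, centred between lip and jaw with no side force. I'll keep pushing down.

Emit:
{"op": "carry_out", "data": {
  "series": "0 0 0.5 0 0; 0 0 0.5 0 0; 0 0 0.4 0 0; 0 0 0 0 0; 0 0 0 0 0",
  "grip_force": 90
}}

```text
clock: 22.98
tcp_pos: [0.5506, -0.0309, 0.0629]
orientation: [-2.174, -2.268, -0.0]
contact_force: [-0.3, 0.8, 0.4]
grip_width: 0.0101
```

Emit:
{"op": "carry_out", "data": {
  "series": "0 0 0.3 0 0; 0 0 0.3 0 0; 0 0 0.1 0 0; 0 0 0 0 0; 0 0 0 0 0"
}}

```text
clock: 23.6
tcp_pos: [0.551, -0.0309, 0.0564]
orientation: [2.174, 2.267, 0.001]
contact_force: [-0.7, -0.4, 5.4]
grip_width: 0.0103
```

Emit:
{"op": "carry_out", "data": {
  "series": "0 0 0.15 0 0; 0 0 0.15 0 0; 0 0 0 0 0; 0 0 0 0 0"
}}

```text
clock: 24.1
tcp_pos: [0.5516, -0.0309, 0.0554]
orientation: [2.173, 2.266, 0.001]
contact_force: [-6.7, -0.7, 25.0]
grip_width: 0.0102
```

```bash
python3 - <<'E'
from h import *
o,p=wshot("w12");M=st(o)
s=eyes.grab_frame("scene");print(r.get_obs()["contact_force"].round(1))
cv2.imwrite("pics/a12.png",np.hstack([cv2.resize(p["color"][70:205,220:340],None,fx=4,fy=4.0,interpolation=2),cv2.resize(s["color"][85:205,225:330],None,fx=3,fy=4.5,interpolation=2)]))
print(proj(s,[.55,.0085,.08]))
E
```

```text
t 24.1 tcp [ 0.5516 -0.0309  0.0554] a 1.613 tilt [-0.001  0.002 -1.   ] F [-6.7 -0.7 25. ] w 0.0102
[-6.8  0.3 25.1]
[[261.1651103  175.03836769]]
```

View pics/a12.png

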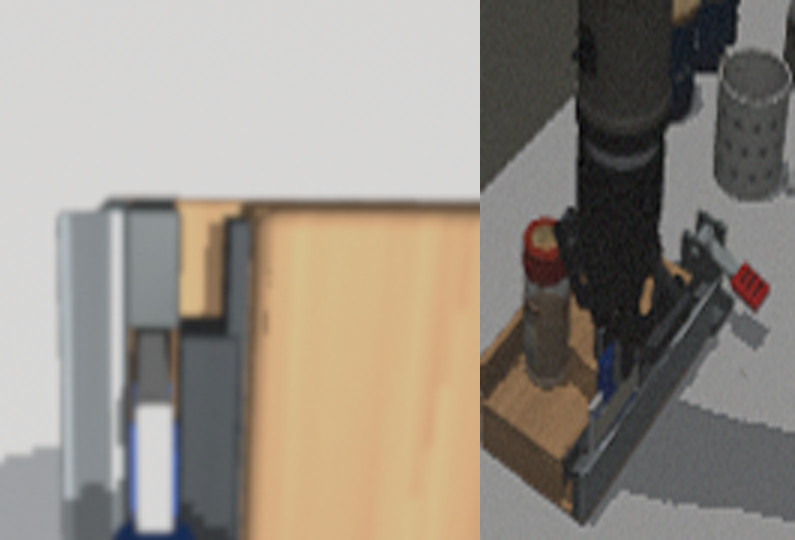

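```bash
python3 - <<'E'
from h import *
print(r.hand_in());st(r.get_obs())
E
```

```text
the job is handed in; nothing more can be done
None
the job is handed in; nothing more can be done
```

I handed the job in at about 24.1 s with the lever latched down and the label holder pressed fully home in the left slot, in front of the red-capped jar. No verdict came back, and after hand-in I could not read the state or the seat joint.

**Lever:** The first press missed because the fingertips end about 34–39 mm short of where `tip_reach` puts them; I worked this out from the pictures. The second press reached 40 N at the stop. Pictures after I withdrew, and again at the end, showed the lever down with nothing touching it.

**Holder:** I took the middle-sized one from the stand. I regripped it about 14 mm higher on the bar so the fingers would pass above the red jar's cap, then lifted it, aligned it and pushed it in.

**Last checks:**
- **Depth:** the lower edge works out to about 19.9 mm above the worktop (home is 20 mm), assuming the grip did not slip. The push was 5.4 N at about 3 mm of seat travel and then 25 N, which fits the solid stop.
- **Alignment:** the tool is within 0.002 rad of vertical. The wrist picture shows the plate centred between the lip and the jaw and parallel to them.
- **Jars:** the red jar looks untouched in the last scene view. The white jar was hidden by the arm there, but nothing went near it.

**Disagreements:**
- The estimates of the rack's yaw ranged from 0.02 to 0.07 rad. I used about 0.04, which fitted the slot without rubbing.
- A side force of about 7 N towards the robot appeared in the final push.

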